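# Index the inspection stage on by one hole

## Robot

A 6-joint arm with a two-finger parallel gripper is mounted at the origin on the work surface. World frame = base frame: x ahead of the robot, y to its left, z up, the work surface at z = 0. Lengths are in m, angles in degrees, forces in N, time in s.
With the tool pointing down it reaches from about 0.3 to 0.95 m from the base axis. Payload 3.1 kg.
Tool frame: the origin (TCP) lies between the finger pads; the fingertips stand 25 mm ahead of it and the grasp point (between the pads) lies 6 mm ahead of it; z points along the fingers, y is the direction in which the jaws open and shut (so a half turn about z gives the same grasp; the last joint's range is limited). The gripper opens to 85 mm and grips with 20 to 120 N. Pads are 22 mm wide; open, the fingers measure 114 mm over their backs; the gripper's body (76 mm by 85 mm) begins 54 mm behind the grasp point. The pads swing forward as they close: fully open they stand 13 mm farther back than shut.
Start: joints at [-76.931, 17.653, 93.61, -0, 68.738, -3.994], TCP at [0.183, -0.598, 0.256] pointing down, gripper open.
Joint ranges: [-175.34, 175.34], [-45.06, 112.39], [2.9, 150.54], [-68.45, 248.45], [3.09, 151.38], [-168.51, 168.51]. Speed limits (degrees/s): [159.86, 159.86, 180, 180, 180, 180].

## Interface

Orientations are given as a 3x3 rotation matrix whose columns are the frame's x, y, z axes.
In Python, from workcell import monitor, optics, order gives the robot as it stands.
- The arm moves only by the tool drive_tool, never from a script. Its argument "deltas" is a list of rows, each a list of 3 entries, a list of its own where there are three numbers: the turn, a rotation vector about the tool's x, y, z in degrees, then the shift along the tool's x, y, z in m, then the finger opening in m, from 0 to 0.0854. A call has 1 to 20 rows; each row shifts and turns the commanded pose from where the row before left it, along the tool's axes as they then stand; what a row does not reach is not made up. A row lasts 1/12 s, in which the tool goes at most 41.7 mm and 7.16 degrees, less where a joint would pass 70% of its speed; a pose out of reach is approached as far as the arm can. A call with a gripper value outside its range is refused whole. The fingers move at their own pace and stop on an object; "squeeze" is the grip in N (left out, the last holds). Time passes only in rows, so rows that do not move let the fingers close. It gives the time, the measured TCP pose, the force and the opening at its end, in the units of the state.
- monitor.get_obs(): the state, without advancing time (a new reading comes with each control period).
- optics.camera(name): name is "scene" or "side" or "wrist"; returns a dict with "pixels" (420x560x3 uint8, red, green, blue), "camera_matrix" (3x3 intrinsics, pixels), "D" ([k1, k2, p1, p2, k3] as OpenCV has them; the pictures are not rectified), "rvec" (rotation vector, rad) and "tvec" (3), from world to camera coordinates, as OpenCV has them. Camera axes: x right, y down, z forward; pixel columns grow to the right and rows downward; lengths in m; the calibration is good to about 2 mm. A picture is of the moment at which its call begins. There is no depth.
- order.hand_in(): hands the job in, once; it reports no verdict.
The state is a dict: "t": time; "joints": joint angles; "dq": joint speeds; "tau": joint torques, N m; "tool_pos": TCP position; "orientation": TCP orientation; "ft_force": force on the tool from outside, world axes, zero at the start; "moment": the same for the moment, N m; "width": opening from 0.0 (shut) to 1.0 (fully open).
Only numpy, scipy, OpenCV 4.12 (cv2) and the standard library are available. Lean on these libraries where they do the work, as an engineer would, in place of code of your own. Each camera call takes 0.05 s, during which the arm holds its last target.

## Task

Bring the next specimen under the loupe: press the stage's spring plunger in, turn the table counterclockwise (seen from above) to the very next index hole, and let the plunger spring fully out so that the pin locks there. Do not turn it the other way or past that hole, and leave the gear standing on the table and the loose things around the stage where they are.

Things in the scene. Friction and masses are not known exactly. Their poses are not given: they have to be found in the camera images.
- indexer: the indexing sample stage, fixed to the bench: white base plate 270 x 270 x 10 mm with a round aluminium index plate (200 mm across, top 50 mm above the bench). On one corner a steel post, 163 mm from the centre, carries a loupe 50 mm across over the table's edge, 104 to 113 mm high. Origin on the bench under the centre, on the vertical turning axis; z up
- stage (a joint): angle of the turning table, rad: 0 = in the hole where it starts (play of the pin about 0.025 either way), positive = counterclockwise from above, 0.785 = the next hole counterclockwise. It turns with a little friction (about 1 N at the plunger), stays where it is left, and is locked by the pin in a hole
- plunger (a joint): travel of the spring plunger, m: 0 = out, 0.013 = fully pressed in (down); about 5 N to start, 11 N at the bottom. Its pin stands up through an index hole from below; from about 0.010 on it is clear of the plate and the table can turn. Let go between holes, the pin bears on the plate's underside: the plunger stays about 0.0095 in, the table free. Over a hole it springs out and locks
- plunger_top (a point): centre of the upper face of the plunger's flat round aluminium cap, 52 mm across, on an arm of the turning table 120 mm from the axis; 78 mm above the bench when out, then flush with the collar round it. Moves with table and plunger
- collar (a point): centre of the mouth of the round dark steel collar about the plunger's cap, 78 mm above the bench: 64 mm outside, 56 mm inside. It is part of the table's arm. Pressed, the cap sinks up to 13 mm into it, and shut fingertips inside the collar can push the table round by its wall, or by friction on the cap
- next_hole (a point): mouth (top of the index plate, 50 mm above the bench) of the next index hole counterclockwise from the starting one. Eight holes of 12 mm, 45 degrees apart, lie on a circle of 82 mm radius about the axis. The plunger's pin lies on the line from the axis to the plunger, on that circle. Fixed to the base
- stage_centre (a point): centre of the upper face of the black round turning table, on the axis, 64 mm above the bench; the table is 136 mm across, with eight specimen stubs 15 mm across standing 8 mm proud near its edge
- gear: loose brass gear, 36 mm across, 16 mm tall, 60 g, standing free on the middle of the turning table; origin at the centre of its underside
- vial: amber glass vial with cap, 26 mm across, 50 mm tall, loose bystander beside the stage; origin at the centre of its underside
- dish: shallow glass dish, 60 mm across, 14 mm tall, loose bystander beside the stage; origin at the centre of its underside
- blower: black rubber dust blower standing upright, bulb 52 mm across, 85 mm tall, loose bystander beside the stage; origin at the centre of its underside
- stub_box: open grey divided box 60 x 90 x 22 mm, loose bystander to the right on the bench; origin at the centre of its underside
- driver: screwdriver 140 mm long lying on the bench, loose bystander; origin on its underside
- brush: brush 150 mm long with wooden handle lying on the bench, loose bystander; origin on its underside

How it is judged (in metres and radians):
On the way, in this order (a step that is already met when the one before it is completed fails the run):
1. the plunger is pressed in far enough to free the pin, the table still at its first hole (value of joint plunger above 0.0095 m and value of joint stage below 0.15 rad), for 0.05 s.
2. the table is at the next hole and the plunger has sprung out (value of joint stage between 0.7254 and 0.8454 rad and value of joint plunger below 0.003 m), for 0.2 s.
At the end, for the whole second after the job is handed in: The table rests at the next hole counterclockwise (0.785 rad on from the first, within 0.06), the plunger is out to within 3 mm, and the gear still stands upright on the middle of the table (within 25 mm of its centre) (all of step 2 and velocity of joint stage between -0.05 and 0.05 rad/s and horizontal distance between gear and stage_centre below 0.025 m and z of gear in the frame of stage_centre below 0.008 m and angle between gear's own z axis and vertical below 0.2 rad); the robot touches nothing.
It fails at once if the table is turned the wrong way (more than 0.2 rad clockwise) (value of joint stage below -0.2 rad).
It fails at once if the table is turned well past the next hole (0.3 rad beyond) (value of joint stage above 1.0854 rad).
It fails at once if the gear is lifted off or knocked from the middle of the table (z of gear in the frame of stage_centre above 0.008 m or horizontal distance between gear and stage_centre above 0.025 m).
It fails at once if a loose bystander is moved more than 30 mm (distance of any of vial, dish, blower, stub_box, driver, brush from where it was at the start of the episode above 0.03 m).
It also fails if it takes over 32 s, if anything falls off the work surface, if the arm or the gripper's body presses on something with over 40 N, if the wrist force passes 120 N, or if a joint passes its speed limit or range.

## Working session

There is one attempt and no reset: what is moved stays moved. The work goes in short steps, Python scripts to look and compute and a tool call to move; the robot and the scene stay as the last step left them, time stands still between calls to the robot, and variables do not carry over. Pictures are saved under pics/ and viewed, and the job is handed in when it is done.

Besides the shell and the picture viewer there is one more tool, called after ">>>" by a JSON object that holds its "name" and its "arguments". drive_tool: Moves the arm, as the interface text tells. Its arguments: {"type":"object","properties":{"deltas":{"type":"array"},"squeeze":{"type":"number"}},"required":["deltas"]}

```bash
mkdir -p pics; ls
python3 - <<'E'
from workcell import monitor, optics, order
import cv2,numpy as np
print(monitor.get_obs())
for n in ("scene","side","wrist"):
    c=optics.camera(n); cv2.imwrite(f"pics/{n}0.png",c["pixels"][:,:,::-1]); np.savez(f"pics/{n}0.npz",**c)
    print(n,c["camera_matrix"].tolist(),c["D"],c["rvec"],c["tvec"])
E
```

```text
pics
{'t': 0.0, 'joints': array([-7.69315797e+01,  1.77063670e+01,  9.36893817e+01,  1.06238255e-03,
        6.87374508e+01, -3.99276733e+00]), 'dq': array([-0.03081811,  0.04867835, -0.09724469, -0.04391344, -0.06445291,
       -0.03738761]), 'tau': array([-1.48761952e-03, -4.15259600e+01, -2.76664531e+01, -6.64732397e-05,
        1.02134494e-02, -5.36290585e-06]), 'tool_pos': array([ 0.18318379, -0.59675273,  0.25502792]), 'orientation': array([[ 9.55994004e-01,  2.93385763e-01, -5.08830958e-04],
       [ 2.93386149e-01, -9.55991329e-01,  2.26846408e-03],
       [ 1.79097080e-04, -2.31792201e-03, -9.99997298e-01]]), 'ft_force': array([0.36508987, 0.60764282, 0.13987273]), 'moment': array([-0.03292946,  0.02626568,  0.03415102]), 'width': 1.0021580731619757}
scene [[420.96591785300444, 0.0, 275.8732654221905], [0.0, 420.96591785300444, 204.64520217791485], [0.0, 0.0, 1.0]] [-0.07392831  0.          0.          0.          0.        ] [ 1.44417273  2.14044377 -0.88781768] [ 0.2055994  -0.34678231  1.54147638]
side [[490.38106649595426, 0.0, 276.2927641903657], [0.0, 490.38106649595426, 212.165453922515], [0.0, 0.0, 1.0]] [-0.11584806  0.          0.          0.          0.        ] [ 0.43903837 -2.79973475  1.07155414] [0.55542278 0.18240742 1.220483  ]
wrist [[300.3554214376294, 0.0, 278.60638419705936], [0.0, 300.3554214376294, 209.27930263863774], [0.0, 0.0, 1.0]] [0.02338419 0.         0.         0.         0.        ] [-2.32208566  1.71739137  0.26388038] [-0.62460308 -0.03764276  0.38038314]
```

View pics/scene0.png

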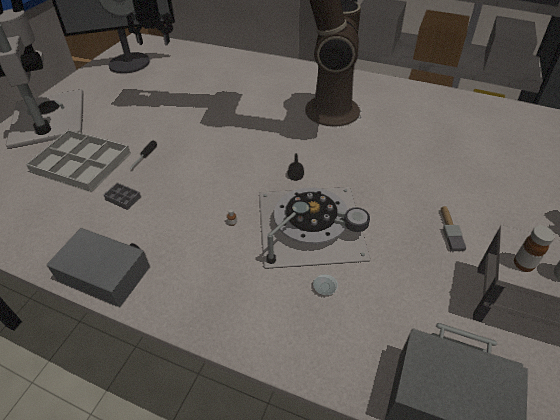

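View pics/side0.png

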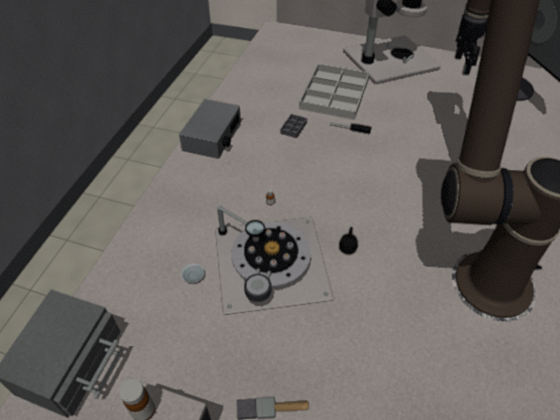

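View pics/wrist0.png

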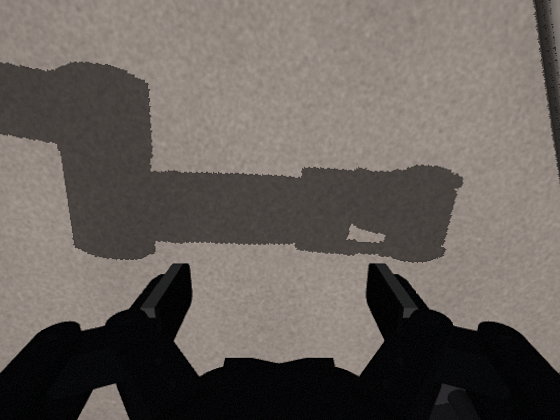

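The scene view shows the stage near (312,215), the cap and collar at (357,218), the loupe at (300,208) and the gear at (315,207). The side view shows the cap at (258,288) and the gear at (272,247). I'll zoom in and measure.

```bash
cat > h.py <<'E'
import cv2,numpy as np
def ray(c,px):
    u=cv2.undistortPoints(np.array(px,float).reshape(-1,1,2),c["camera_matrix"],c["D"]).reshape(-1,2)
    R=cv2.Rodrigues(c["rvec"])[0]; o=-R.T@np.ravel(c["tvec"])
    return o,np.c_[u,np.ones(len(u))]@R
def plane(c,px,z):
    o,d=ray(c,px); return o+d*((z-o[2])/d[:,2])[:,None]
def proj(c,P):
    return cv2.projectPoints(np.array(P,float).reshape(-1,1,3),c["rvec"],c["tvec"],c["camera_matrix"],c["D"])[0].reshape(-1,2)
def load(n): return dict(np.load(f"pics/{n}.npz"))
E
python3 - <<'E'
from h import *
for n,(x,y,w,h) in {"scene0":(245,140,140,105*1+30),"side0":(200,190,140,130)}.items():
    im=cv2.imread(f"pics/{n}.png")[y:y+h,x:x+w]
    im=cv2.convertScaleAbs(im,alpha=1.5,beta=10)
    cv2.imwrite(f"pics/{n}_z.png",cv2.resize(im,None,fx=4.4,fy=4.4,interpolation=cv2.INTER_CUBIC))
    c=load(n); print(n, plane(c,[{"scene0":(357,217),"side0":(257,285)}[n]],.078), plane(c,[{"scene0":(314,206),"side0":(272,244)}[n]],.08))
E
```

```text
scene0 [[0.55992548 0.23132654 0.078     ]] [[0.56476956 0.11813692 0.08      ]]
side0 [[0.5556051  0.23176902 0.078     ]] [[0.55966498 0.10827652 0.08      ]]
```

View pics/scene0_z.png

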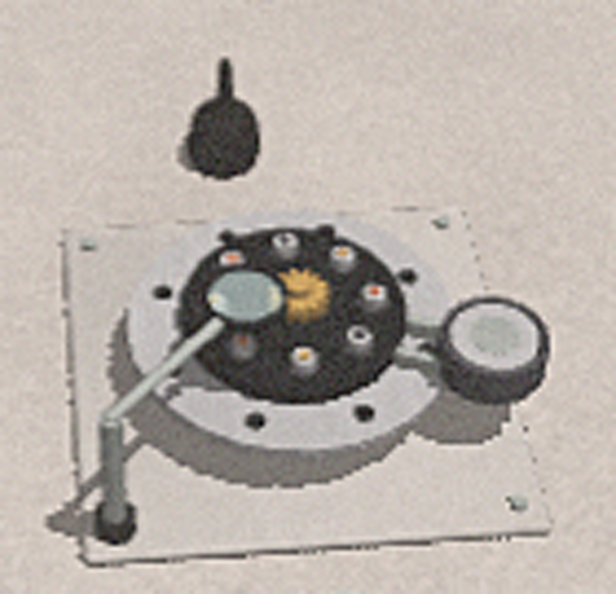

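View pics/side0_z.png

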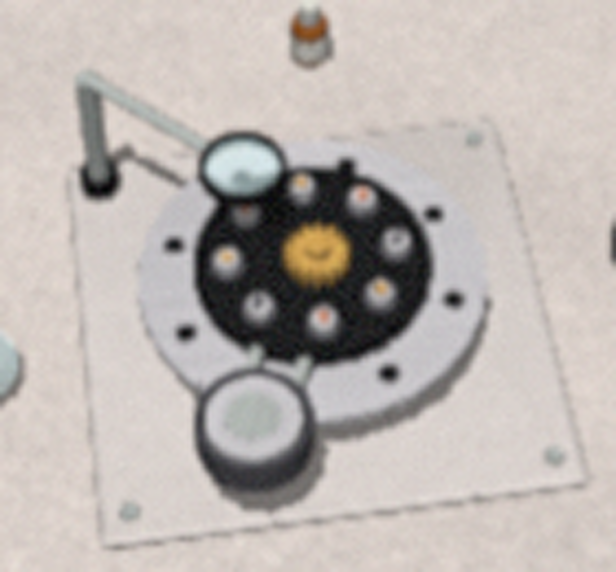

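Run:
```python
from h import *
from scipy.optimize import least_squares
Hp={"scene0":[(162,292),(227,236),(326,232),(407,276),(256,420),(364,412)],"side0":[(346,165),(433,213),(453,299),(389,373),(186,332),(174,244)]}
off={"scene0":(245,140),"side0":(200,190)}
allh=[]
for n in Hp:
    c=load(n); g=cv2.cvtColor(c["pixels"],cv2.COLOR_RGB2GRAY)
    pts=[]
    for p in Hp[n]:
        q=(np.array(p)+.5)/4.4-.5+off[n]; x,y=np.round(q).astype(int)
        w=g[y-4:y+5,x-4:x+5].astype(float); m=np.clip(np.median(w)-20-w,0,None)
        yy,xx=np.mgrid[y-4:y+5,x-4:x+5]; m[np.hypot(xx-q[0],yy-q[1])>3]=0
        pts.append([(m*xx).sum()/m.sum(),(m*yy).sum()/m.sum()])
    P=plane(c,pts,.05)
    # also 8-fold constraint
    r=least_squares(lambda v:np.hypot(P[:,0]-v[0],P[:,1]-v[1])-.082,[.56,.11]).x
    a=np.degrees(np.arctan2(P[:,1]-r[1],P[:,0]-r[0]))
    print(n,"centre",r,"rad",np.hypot(*(P[:,:2]-r).T).round(4),"ang",a.round(1),"mod45",(a%45).round(1))
    # gear
    hsv=cv2.cvtColor(c["pixels"],cv2.COLOR_RGB2HSV)
    x0,y0=off[n]
    m=((hsv[...,0]>12)&(hsv[...,0]<28)&(hsv[...,1]>110)).astype(np.uint8)
    k,l,s,ce=cv2.connectedComponentsWithStats(m)
    for i in range(1,k):
        if s[i,4]>40 and x0<ce[i][0]<x0+140 and y0<ce[i][1]<y0+130: print(" gear",ce[i],s[i],plane(c,[ce[i]],.074))
    # cap bright
    cp={"scene0":(357,217),"side0":(257,285)}[n]
    print(" line", g[cp[1],cp[0]-18:cp[0]+19], g[cp[1]-15:cp[1]+20,cp[0]])
    for th in (75,85,95):
        m=np.zeros_like(g); m[g>th]=1
        mm=np.zeros_like(g); cv2.circle(mm,cp,16,1,-1); m*=mm
        k,l,s,ce=cv2.connectedComponentsWithStats(m,connectivity=4); i=l[cp[1],cp[0]]
        ct=max(cv2.findContours((l==i).astype(np.uint8),cv2.RETR_EXTERNAL,cv2.CHAIN_APPROX_NONE)[0],key=len)
        e=cv2.fitEllipse(ct); W=plane(c,ct.reshape(-1,2),.078)
        print(" cap",th,s[i],plane(c,[e[0]],.078)[0],"ext",np.ptp(W[:,0]),np.ptp(W[:,1]))
```

```text
scene0 centre [0.56454036 0.1110965 ] rad [0.082  0.0805 0.0796 0.0825 0.0802 0.0801] ang [ -87.  -131.8 -176.3  140.3    4.    50. ] mod45 [3.  3.2 3.7 5.3 4.  5. ]
 gear [314.         206.31632653] [309 201  11  12  98] [[0.56021528 0.11689753 0.074     ]]
 line [122 135  95  73  72  41  38  44  84 124 127 124 118 113 111 109 112 111
 110 113 107 112 114 111 119 120 121 130  75  34  50 142 130 125 126 126
 129] [127 124 123 126 132  78  32 124 120 123 108 106 110 106 113 110 110 113
 102 120 124 125  63  43  40  47  43  44  42  31  66  71  79  80  74]
 cap 75 [347 209  21  15 240] [0.55679756 0.23030971 0.078     ] ext 0.05087925223326584 0.05079526391091421
 cap 85 [347 209  20  15 234] [0.55655211 0.23044568 0.078     ] ext 0.05087925223326584 0.05009209168523493
 cap 95 [347 209  20  15 232] [0.55641382 0.2305621  0.078     ] ext 0.04996631052304279 0.04914849673587646
side0 centre [0.56309648 0.1112497 ] rad [0.0794 0.083  0.0821 0.0804 0.0809 0.0824] ang [ -86.2 -130.1 -174.6  140.    48.2    2.9] mod45 [3.8 4.9 5.4 5.  3.2 2.9]
 gear [271.47317073 247.54146341] [263 240  17  16 205] [[0.55895742 0.11473791 0.074     ]]
 line [135 135 135 134 123  69  34  75 122 131 127 123 115 115 113 114 114 115
 112 111 112 114 110 112 114 121 123 126 124 102  54  41  69 104 110 103
 102] [112 116 110  86  61  94 126 128 124 119 115 116 113 114 114 112 113 110
 110 111 117 125 125 122  98  62  40  30  32  28  29  41  62  70  66]
 cap 75 [246 275  23  20 351] [0.55546903 0.23053816 0.078     ] ext 0.0512372962250176 0.0536974467579987
 cap 85 [247 275  22  20 340] [0.55553767 0.23053286 0.078     ] ext 0.05082784264241469 0.052275796613960535
 cap 95 [247 276  22  19 319] [0.55571658 0.23057926 0.078     ] ext 0.04941833559548947 0.049913163273982875
```

The cap measures at (0.556, 0.2305). That is 119 mm from the axis at (0.5635, 0.1115), at about 94°, which agrees with the given 120 mm and with the hole phase. The next hole lies at about 139°, so the cap's target there is about (0.473, 0.190). I'll shut the gripper and move above the cap.

>>> {"name": "drive_tool", "arguments": {"deltas": [[[0, 0, 0], [0.008, -0.009, 0], 0], [[0, 0, 0], [0.0167, -0.019, 0], 0], [[0, 0, 0], [0.0167, -0.019, 0], 0], [[0, 0, 0], [0.0167, -0.019, 0], 0], [[0, 0, 0], [0.0167, -0.019, 0], 0], [[0, 0, 0], [0.0167, -0.019, 0], 0], [[0, 0, 0], [0.0167, -0.019, 0], 0], [[0, 0, 0], [0.0167, -0.019, 0], 0], [[0, 0, 0], [0.0167, -0.019, 0], 0], [[0, 0, 0], [0.0167, -0.019, 0], 0], [[0, 0, 0], [0.0167, -0.019, 0], 0], [[0, 0, 0], [0.0167, -0.019, 0], 0], [[0, 0, 0], [0.0167, -0.019, 0], 0], [[0, 0, 0], [0.0167, -0.019, 0], 0], [[0, 0, 0], [0.0167, -0.019, 0], 0], [[0, 0, 0], [0.0167, -0.019, 0], 0], [[0, 0, 0], [0.0167, -0.019, 0], 0], [[0, 0, 0], [0.0167, -0.019, 0], 0], [[0, 0, 0], [0.0167, -0.019, 0], 0], [[0, 0, 0], [0.0167, -0.019, 0], 0]], "squeeze": 30}}

```text
t: 1.82
tool_pos: [0.3855, -0.1463, 0.2561]
orientation: [[0.956, 0.294, 0.0], [0.294, -0.956, 0.0], [0.0, -0.0, -1.0]]
ft_force: [0.4, 0.3, -0.3]
width: 0.003
```

>>> {"name": "drive_tool", "arguments": {"deltas": [[[0, 0, 0], [0.0167, -0.019, 0], 0], [[0, 0, 0], [0.0167, -0.019, 0], 0], [[0, 0, 0], [0.0167, -0.019, 0], 0], [[0, 0, 0], [0.0167, -0.019, 0], 0], [[0, 0, 0], [0.0167, -0.019, 0], 0], [[0, 0, 0], [0.0167, -0.019, 0], 0], [[0, 0, 0], [0.0167, -0.019, 0], 0], [[0, 0, 0], [0.0167, -0.019, 0], 0], [[0, 0, 0], [0.0167, -0.019, 0], 0], [[0, 0, 0], [0.0167, -0.019, 0], 0], [[0, 0, 0], [0.0167, -0.019, 0], 0], [[0, 0, 0], [0.0167, -0.019, 0], 0], [[0, 0, 0], [0.0167, -0.019, 0], 0], [[0, 0, 0], [0.0167, -0.019, 0], 0], [[0, 0, 0], [0.0167, -0.019, 0], 0], [[0, 0, 0], [0.008, -0.009, 0], 0], [[0, 0, 0], [0, 0, 0], 0], [[0, 0, 0], [0, 0, 0], 0], [[0, 0, 0], [0, 0, 0], 0]]}}

```text
t: 3.4
tool_pos: [0.5457, 0.2076, 0.2559]
orientation: [[0.956, 0.293, -0.001], [0.293, -0.956, -0.001], [-0.002, 0.001, -1.0]]
ft_force: [1.1, -0.3, -0.6]
width: 0.002
```

>>> {"name": "drive_tool", "arguments": {"deltas": [[[0, 0, 0], [0.0083, -0.0095, 0.005], 0], [[0, 0, 0], [0.0083, -0.0095, 0.01], 0], [[0, 0, 0], [0, 0, 0.02], 0], [[0, 0, 0], [0, 0, 0.02], 0], [[0, 0, 0], [0, 0, 0.015], 0], [[0, 0, 0], [0, 0, 0.01], 0], [[0, 0, 0], [0, 0, 0], 0], [[0, 0, 0], [0, 0, 0], 0]]}}

```text
t: 4.07
tool_pos: [0.5567, 0.2312, 0.1758]
orientation: [[0.956, 0.293, -0.001], [0.293, -0.956, -0.0], [-0.001, -0.0, -1.0]]
ft_force: [0.6, -0.0, 0.4]
width: 0.001
```

Run:
```python
from h import *
from workcell import monitor, optics
print(monitor.get_obs()["tool_pos"])
for n in ("side","wrist"):
    c=optics.camera(n); cv2.imwrite(f"pics/{n}1.png",c["pixels"][:,:,::-1]); np.savez(f"pics/{n}1.npz",**c)
    print(n,proj(c,[[.556,.2305,.078],[.473,.190,.078],[.5635,.1115,.064]]))
```

```text
[0.55672963 0.23124903 0.17580144]
side [[257.02010208 284.51722481]
 [296.43222326 279.768073  ]
 [270.17755628 248.58481637]]
wrist [[278.27211323 222.84646818]
 [295.2842323  323.4387655 ]
 [417.35560761 248.33342633]]
```

View pics/wrist1.png

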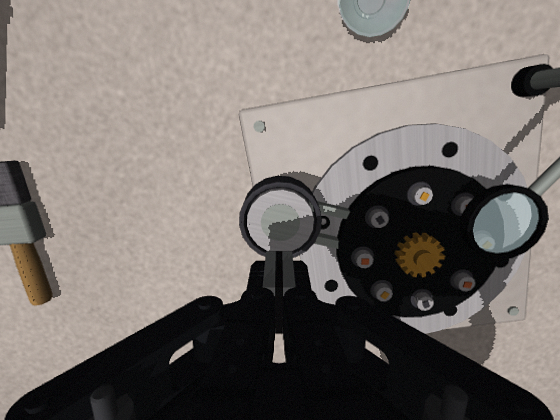

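View pics/side1.png

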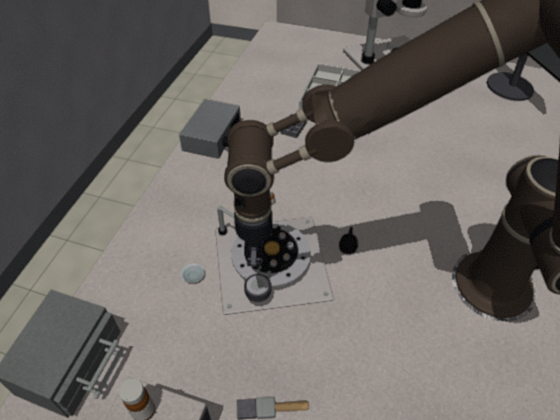

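The wrist view shows the cap centred at about (281,222), against a projected (278,223). The table is at (420,250) and the path is clear. I'll descend to just above the cap, then check for contact.

>>> {"name": "drive_tool", "arguments": {"deltas": [[[0, 0, 0], [0, 0, 0.01], 0], [[0, 0, 0], [0, 0, 0.02], 0], [[0, 0, 0], [0, 0, 0.02], 0], [[0, 0, 0], [0, 0, 0.01], 0], [[0, 0, 0], [0, 0, 0.004], 0], [[0, 0, 0], [0, 0, 0.003], 0], [[0, 0, 0], [0, 0, 0], 0], [[0, 0, 0], [0, 0, 0], 0]]}}

```text
t: 4.83
tool_pos: [0.5577, 0.2319, 0.1102]
orientation: [[0.956, 0.293, 0.002], [0.293, -0.956, 0.001], [0.002, -0.0, -1.0]]
ft_force: [-0.1, -0.1, 0.7]
width: 0.003
```

>>> {"name": "drive_tool", "arguments": {"deltas": [[[0, 0, 0], [0, 0, 0.003], 0], [[0, 0, 0], [0, 0, 0.003], 0], [[0, 0, 0], [0, 0, 0.002], 0], [[0, 0, 0], [0, 0, 0.002], 0], [[0, 0, 0], [0, 0, 0], 0], [[0, 0, 0], [0, 0, 0], 0], [[0, 0, 0], [0, 0, 0], 0]]}}

```text
t: 5.42
tool_pos: [0.5575, 0.2318, 0.1]
orientation: [[0.956, 0.293, 0.001], [0.293, -0.956, 0.0], [0.001, -0.0, -1.0]]
ft_force: [-0.5, -0.5, 5.6]
width: 0.001
```

>>> {"name": "drive_tool", "arguments": {"deltas": [[[0, 0, 0], [0, 0, 0.003], 0], [[0, 0, 0], [0, 0, 0.003], 0], [[0, 0, 0], [0, 0, 0.003], 0], [[0, 0, 0], [0, 0, 0], 0], [[0, 0, 0], [0, 0, 0], 0]]}}

```text
t: 5.83
tool_pos: [0.5578, 0.2319, 0.0916]
orientation: [[0.956, 0.293, 0.002], [0.293, -0.956, 0.0], [0.002, 0.0, -1.0]]
ft_force: [-0.7, -0.9, 9.3]
width: -0.002
```

Run:
```python
from h import *
from workcell import monitor, optics
o=monitor.get_obs();print(o["t"],o["tool_pos"],o["ft_force"])
c=optics.camera("wrist"); cv2.imwrite("pics/wrist2.png",c["pixels"][:,:,::-1])
o=monitor.get_obs();print(o["t"],o["tool_pos"],o["ft_force"])
# arc plan in tool axes
C=np.array([.5635,.1115]);R=np.array([[.956,.2934],[.2934,-.956]])
a=np.radians(94+np.arange(0,46,3)); P=C+.12*np.c_[np.cos(a),np.sin(a)]
print((np.diff(P,axis=0)@R).round(4).tolist())
```

```text
5.8333 [0.55783324 0.23185671 0.09157616] [-0.71723511 -0.89486025  9.29932545]
5.8833 [0.55788475 0.23187381 0.09167342] [-0.77625334 -0.61866591  8.42839375]
[[-0.0062, -0.0013], [-0.0062, -0.0009], [-0.0063, -0.0006], [-0.0063, -0.0003], [-0.0063, 0.0], [-0.0063, 0.0004], [-0.0062, 0.0007], [-0.0062, 0.001], [-0.0061, 0.0014], [-0.0061, 0.0017], [-0.006, 0.002], [-0.0058, 0.0023], [-0.0057, 0.0026], [-0.0056, 0.0029], [-0.0054, 0.0032]]
```

View pics/wrist2.png

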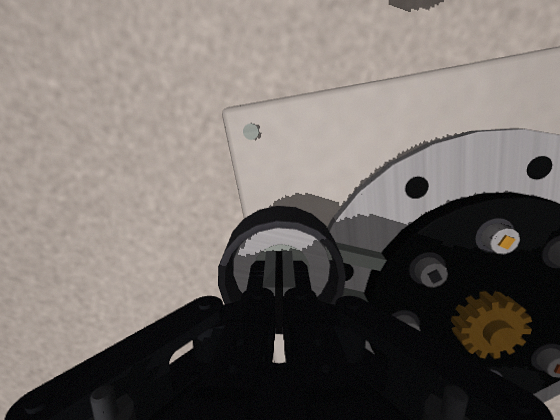

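The wrist view shows the cap sunk evenly in its collar around (283,255), with the shut fingertips inside. The force is a little low for a full press, so I'll go down slightly more.

>>> {"name": "drive_tool", "arguments": {"deltas": [[[0, 0, 0], [0, 0, 0.001], 0], [[0, 0, 0], [0, 0, 0], 0], [[0, 0, 0], [0, 0, 0], 0]]}}

```text
t: 6.13
tool_pos: [0.5581, 0.2319, 0.0909]
orientation: [[0.956, 0.293, 0.002], [0.293, -0.956, 0.001], [0.002, 0.0, -1.0]]
ft_force: [-1.7, -0.5, 9.4]
width: 0.0
```

>>> {"name": "drive_tool", "arguments": {"deltas": [[[0, 0, 0], [0, 0, 0.001], 0], [[0, 0, 0], [0, 0, 0], 0], [[0, 0, 0], [0, 0, 0], 0]]}}

```text
t: 6.38
tool_pos: [0.5583, 0.2319, 0.0901]
orientation: [[0.956, 0.293, 0.003], [0.293, -0.956, 0.001], [0.003, 0.0, -1.0]]
ft_force: [-1.0, 0.3, 9.4]
width: -0.0
```

>>> {"name": "drive_tool", "arguments": {"deltas": [[[0, 0, 0], [-0.0031, -0.0006, 0], 0], [[0, 0, 0], [-0.0031, -0.0006, 0], 0], [[0, 0, 0], [-0.0031, -0.0005, 0], 0], [[0, 0, 0], [-0.0031, -0.0004, 0], 0], [[0, 0, 0], [-0.0031, -0.0003, 0], 0], [[0, 0, 0], [-0.0031, -0.0003, 0], 0], [[0, 0, 0], [-0.0031, -0.0002, 0], 0], [[0, 0, 0], [-0.0031, -0.0001, 0], 0], [[0, 0, 0], [0, 0, 0], 0]]}}

```text
t: 7.13
tool_pos: [0.5343, 0.2281, 0.0905]
orientation: [[0.956, 0.293, 0.005], [0.293, -0.956, 0.002], [0.005, -0.0, -1.0]]
ft_force: [-0.0, 1.1, 10.2]
width: 0.001
```

Run:
```python
from h import *
from workcell import monitor, optics
o=monitor.get_obs();print(o["t"],o["tool_pos"],o["ft_force"])
c=optics.camera("wrist"); cv2.imwrite("pics/wrist3.png",c["pixels"][:,:,::-1]); np.savez("pics/wrist3.npz",**c)
print(proj(c,[[.556,.2305,.078],[.473,.190,.078],[.5635,.1115,.064]]))
```

```text
7.1333 [0.53434234 0.22807515 0.09051152] [-0.02711714  1.05922346 10.16802747]
[[285.39837661 238.97460284]
 [310.44786088 391.96532966]
 [501.85138232 277.26933652]]
```

View pics/wrist3.png

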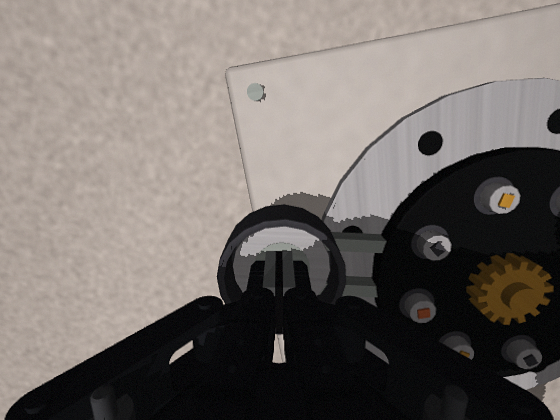

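The collar has stayed centred on the fingers, so the table turns with the tool. About 11.5° is done, and the starting hole is appearing at (352,232). I'll continue along the arc to about 41°.

>>> {"name": "drive_tool", "arguments": {"deltas": [[[0, 0, 0], [-0.0031, -0.0001, 0], 0], [[0, 0, 0], [-0.0031, 0, 0], 0], [[0, 0, 0], [-0.0031, 0, 0], 0], [[0, 0, 0], [-0.0031, 0.0001, 0], 0], [[0, 0, 0], [-0.0031, 0.0002, 0], 0], [[0, 0, 0], [-0.0031, 0.0003, 0], 0], [[0, 0, 0], [-0.0031, 0.0004, 0], 0], [[0, 0, 0], [-0.0031, 0.0005, 0], 0], [[0, 0, 0], [-0.0031, 0.0005, 0], 0], [[0, 0, 0], [-0.003, 0.0007, 0], 0], [[0, 0, 0], [-0.003, 0.0007, 0], 0], [[0, 0, 0], [-0.003, 0.0008, 0], 0], [[0, 0, 0], [-0.003, 0.0009, 0], 0], [[0, 0, 0], [-0.003, 0.001, 0], 0], [[0, 0, 0], [-0.003, 0.001, 0], 0], [[0, 0, 0], [-0.0029, 0.0011, 0], 0], [[0, 0, 0], [-0.0029, 0.0012, 0], 0], [[0, 0, 0], [-0.0028, 0.0013, 0], 0], [[0, 0, 0], [0, 0, 0], 0], [[0, 0, 0], [0, 0, 0], 0]]}}

```text
t: 8.85
tool_pos: [0.4853, 0.2017, 0.0902]
orientation: [[0.956, 0.293, 0.004], [0.293, -0.956, 0.001], [0.004, -0.0, -1.0]]
ft_force: [-0.6, -0.1, 9.9]
width: 0.0
```

Run:
```python
from h import *
from workcell import monitor, optics
o=monitor.get_obs();p=o["tool_pos"];print(o["t"],p,o["ft_force"],np.degrees(np.arctan2(p[1]-.1115,p[0]-.5635)))
for n in ("wrist","side","scene"):
    c=optics.camera(n); cv2.imwrite(f"pics/{n}4.png",c["pixels"][:,:,::-1]); np.savez(f"pics/{n}4.npz",**c)
for n,(x,y,w,h) in {"side4":(200,190,140,130),"scene4":(245,140,140,135)}.items():
    im=cv2.convertScaleAbs(cv2.imread(f"pics/{n}.png")[y:y+h,x:x+w],alpha=1.5,beta=10)
    cv2.imwrite(f"pics/{n}_z.png",cv2.resize(im,None,fx=4.4,fy=4.4,interpolation=cv2.INTER_CUBIC))
```

```text
8.85 [0.48529462 0.20169445 0.09018687] [-0.58946781 -0.06487514  9.93872168] 130.92775319744652
```

View pics/wrist4.png

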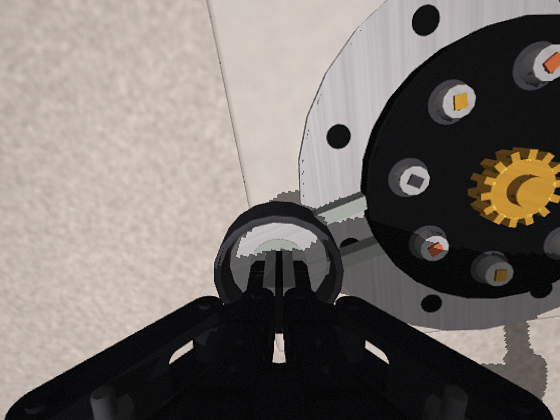

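View pics/side4_z.png

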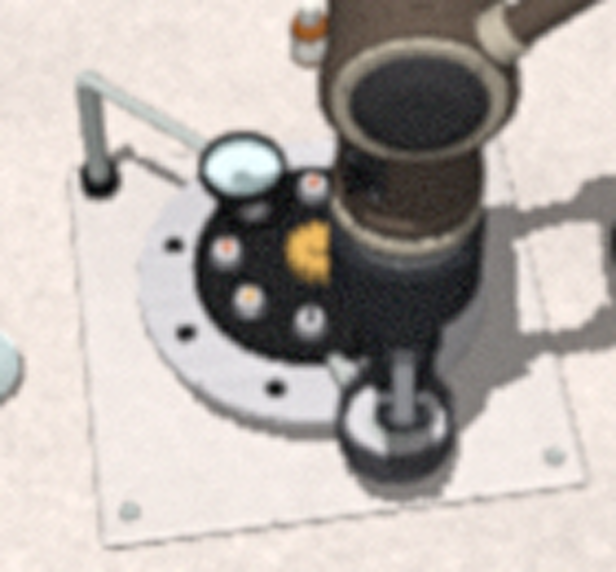

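View pics/scene4_z.png

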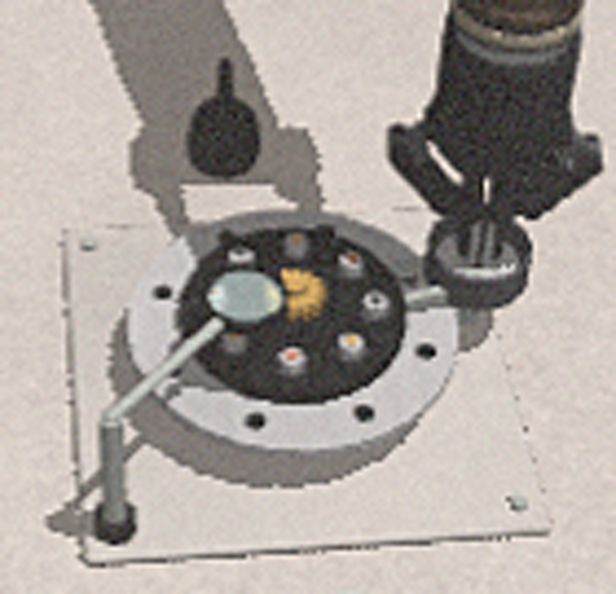

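The tool has turned 38.3° and the next hole shows beside the arm rail at (348,242) in the wrist view. The gear and the bystanders are undisturbed. I'll ease off so the pin bears on the plate while the tips stay in the collar, then push on by the wall until the pin snaps in.

>>> {"name": "drive_tool", "arguments": {"deltas": [[[0, 0, 0], [0, 0, -0.0015], 0], [[0, 0, 0], [0, 0, -0.0015], 0], [[0, 0, 0], [0, 0, -0.0015], 0], [[0, 0, 0], [0, 0, 0], 0], [[0, 0, 0], [0, 0, 0], 0]]}}

```text
t: 9.42
tool_pos: [0.4848, 0.2015, 0.0938]
orientation: [[0.956, 0.293, 0.003], [0.293, -0.956, 0.001], [0.003, 0.0, -1.0]]
ft_force: [0.9, 0.2, 6.9]
width: 0.008
```

>>> {"name": "drive_tool", "arguments": {"deltas": [[[0, 0, 0], [-0.0021, 0.001, 0], 0], [[0, 0, 0], [-0.0021, 0.001, 0], 0], [[0, 0, 0], [-0.0021, 0.0011, 0], 0], [[0, 0, 0], [-0.0021, 0.0011, 0], 0], [[0, 0, 0], [-0.0021, 0.0011, 0], 0], [[0, 0, 0], [0, 0, 0], 0], [[0, 0, 0], [0, 0, 0], 0]]}}

```text
t: 10.0
tool_pos: [0.4761, 0.1932, 0.0938]
orientation: [[0.956, 0.294, 0.003], [0.294, -0.956, 0.001], [0.003, 0.0, -1.0]]
ft_force: [-0.4, -0.6, 7.2]
width: 0.004
```

```bash
cat > look.py <<'E'
import sys
from h import *
from workcell import monitor, optics
k=sys.argv[1]
o=monitor.get_obs();p=o["tool_pos"];print(o["t"],p,o["ft_force"],np.degrees(np.arctan2(p[1]-.1115,p[0]-.5635)))
for n in ("wrist",):
    c=optics.camera(n); cv2.imwrite(f"pics/{n}{k}.png",c["pixels"][:,:,::-1]); np.savez(f"pics/{n}{k}.npz",**c)
E
python3 look.py 5
```

```text
10.0 [0.47612573 0.19316915 0.09378219] [-0.38388296 -0.56975105  7.24553061] 136.9329638955159
```

View pics/wrist5.png

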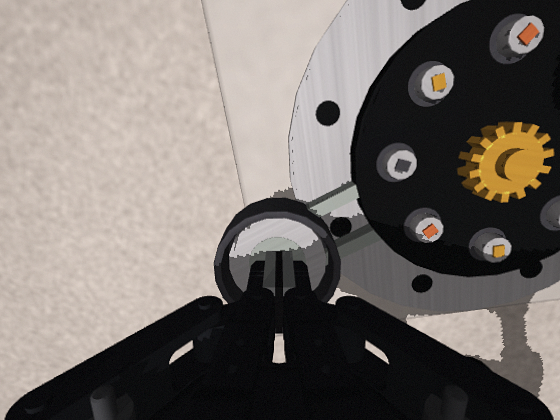

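The table followed by friction again. It is now about 44.3° on and the hole is centred between the arm rails at (341,228). I'll lift a little: if the pin is in the hole the cap will follow the fingers up and the force will stay on.

>>> {"name": "drive_tool", "arguments": {"deltas": [[[0, 0, 0], [0, 0, -0.0015], 0], [[0, 0, 0], [0, 0, -0.0015], 0], [[0, 0, 0], [0, 0, 0], 0], [[0, 0, 0], [0, 0, 0], 0], [[0, 0, 0], [0, 0, 0], 0]]}}

```text
t: 10.47
tool_pos: [0.474, 0.1927, 0.095]
orientation: [[0.956, 0.293, -0.002], [0.293, -0.956, -0.001], [-0.002, -0.0, -1.0]]
ft_force: [-0.3, 0.2, -0.5]
width: 0.002
```

The force dropped to zero, so the cap stayed down and the pin is bearing on the plate just off the hole. I'll measure the stub pattern against the fixed holes, before and now, to find which way it is off.

```bash
python3 look.py 6
python3 - <<'E'
from h import *
for k in ("1","6"):
    im=cv2.imread(f"pics/wrist{k}.png")
    im=cv2.convertScaleAbs(im,alpha=1.3,beta=10)
    cv2.imwrite(f"pics/wrist{k}_z.png",cv2.resize(im[0:330,280:560] if k=="6" else im[100:340,280:560],None,fx=2.3 if k=="1" else 1.8,fy=2.3 if k=="1" else 1.8,interpolation=cv2.INTER_CUBIC))
E
```

```text
10.4667 [0.47401841 0.19266777 0.09503152] [-0.33017733  0.21325234 -0.52783602] 137.78917315171338
```

View pics/wrist6_z.png

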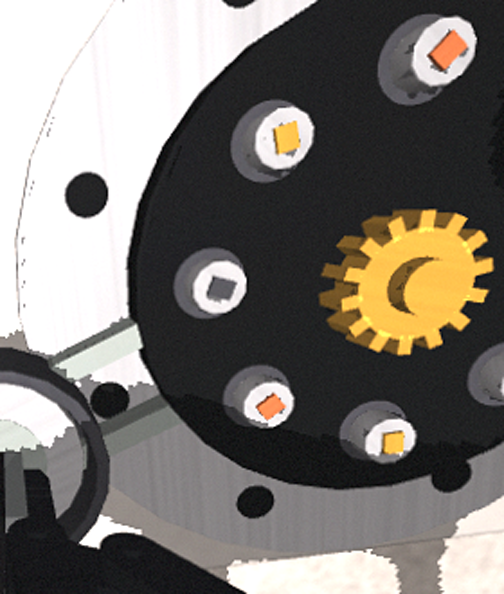

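View pics/wrist1_z.png

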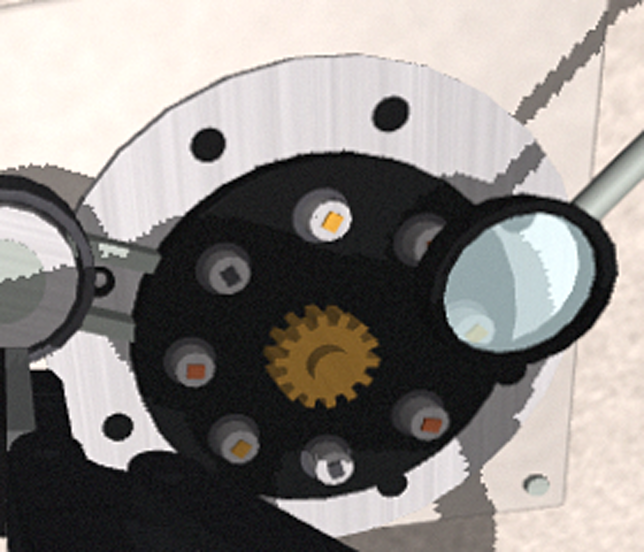

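Run:
```python
from h import *
from scipy.optimize import least_squares
D={"1":(2.3,(280,100),[(331,221),(229,273),(195,370),(240,447),(334,467),(430,423)],[(208,145),(391,114),(118,427)]),
   "6":(1.8,(280,0),[(445,51),(285,137),(219,286),(268,404),(391,441)],[(86,195),(110,399),(255,501)])}
for k,(s,o,st,ho) in D.items():
    c=load("wrist"+k); f=lambda p:(np.array(p,float)+.5)/s-.5+o
    S=plane(c,f(st),.072)[:,:2]; H=plane(c,f(ho),.050)[:,:2]
    def ang(P,v): return np.arctan2(P[:,1]-v[1],P[:,0]-v[0])
    def wrap(a): return (a+np.pi/8)%(np.pi/4)-np.pi/8
    def res(v):
        cx=v[:2]; rs,ph,pt=v[2:]
        return np.r_[np.hypot(*(S-cx).T)-rs, wrap(ang(S,cx)-ph)*rs, np.hypot(*(H-cx).T)-.082, wrap(ang(H,cx)-pt)*.082]
    v=None
    for a in np.linspace(0,.75,6):
      for b in np.linspace(0,.75,6):
        r=least_squares(res,[.5635,.1115,.052,a,b])
        if v is None or r.cost<v.cost: v=r
    x=v.x; print(k,x[:3],"stub",np.degrees(x[3])%45,"hole",np.degrees(x[4])%45,"diff",(np.degrees(x[3]-x[4]))%45,"rms mm",1e3*np.sqrt(np.mean(v.fun**2)))
```

```text
1 [0.56418861 0.10954997 0.04801908] stub 25.652625713812295 hole 4.082232862259811 diff 21.570392851552484 rms mm 0.2649697157009665
6 [0.56418927 0.1094207  0.04809775] stub 22.486203778100496 hole 4.114313635299003 diff 18.371890142801494 rms mm 0.12533699230246126
```

The fit is tight (0.13 mm rms): the table has turned 41.8° and is 3.2° short, about 6.7 mm at the collar. I'll push on slowly by the collar wall; slack there is about 12 mm.

>>> {"name": "drive_tool", "arguments": {"deltas": [[[0, 0, 0], [-0.0017, 0.001, 0], 0], [[0, 0, 0], [-0.0017, 0.001, 0], 0], [[0, 0, 0], [-0.0017, 0.0011, 0], 0], [[0, 0, 0], [-0.0017, 0.0011, 0], 0], [[0, 0, 0], [-0.0017, 0.0012, 0], 0], [[0, 0, 0], [-0.0006, 0.0004, 0], 0], [[0, 0, 0], [-0.0006, 0.0004, 0], 0], [[0, 0, 0], [-0.0006, 0.0004, 0], 0], [[0, 0, 0], [-0.0006, 0.0004, 0], 0], [[0, 0, 0], [0, 0, 0], 0], [[0, 0, 0], [0, 0, 0], 0]]}}

```text
t: 11.43
tool_pos: [0.4669, 0.1832, 0.0961]
orientation: [[0.956, 0.293, 0.001], [0.293, -0.956, 0.0], [0.001, -0.0, -1.0]]
ft_force: [0.2, 0.6, 1.1]
width: -0.002
```

```bash
python3 look.py 7
```

```text
11.4333 [0.46692333 0.18323868 0.09607538] [0.16461122 0.6391898  1.14355817] 143.39444875725482
```

View pics/wrist7.png

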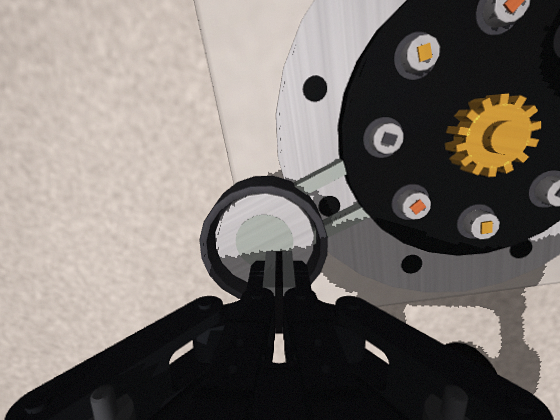

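The fingers are 12 mm ahead of the collar centre and not yet on its wall. The hole at (329,206) still sits between the rails. I'll continue slowly.

>>> {"name": "drive_tool", "arguments": {"deltas": [[[0, 0, 0], [-0.0008, 0.0004, 0], 0], [[0, 0, 0], [-0.0008, 0.0004, 0], 0], [[0, 0, 0], [-0.0008, 0.0004, 0], 0], [[0, 0, 0], [-0.0008, 0.0004, 0], 0], [[0, 0, 0], [-0.0008, 0.0004, 0], 0], [[0, 0, 0], [-0.0008, 0.0004, 0], 0], [[0, 0, 0], [0, 0, 0], 0]]}}

```text
t: 12.07
tool_pos: [0.4639, 0.1796, 0.097]
orientation: [[0.956, 0.293, 0.003], [0.293, -0.956, 0.001], [0.003, 0.0, -1.0]]
ft_force: [1.0, 0.7, 7.2]
width: 0.002
```

>>> {"name": "drive_tool", "arguments": {"deltas": [[[0, 0, 0], [-0.0008, 0.0004, 0], 0], [[0, 0, 0], [-0.0008, 0.0004, 0], 0], [[0, 0, 0], [-0.0008, 0.0004, 0], 0], [[0, 0, 0], [-0.0008, 0.0004, 0], 0], [[0, 0, 0], [0, 0, 0], 0]]}}

```text
t: 12.48
tool_pos: [0.462, 0.1771, 0.0973]
orientation: [[0.956, 0.294, 0.004], [0.294, -0.956, 0.001], [0.004, 0.001, -1.0]]
ft_force: [0.8, -0.3, 6.6]
width: -0.002
```

```bash
python3 look.py 8
```

```text
12.4833 [0.46204004 0.17705534 0.09727593] [ 0.7991338  -0.28075399  6.62167522] 147.13267632789513
```

View pics/wrist8.png

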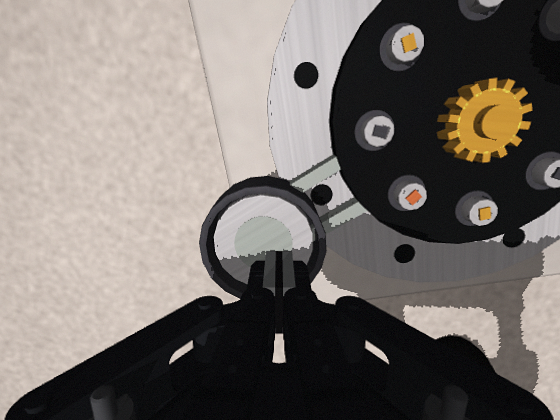

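The collar moved with the fingers, about 3.8° more. The upward force is now 6.6 N at only about 6 mm depth, so the cap seems to have sprung up under the tips. I'll lift gently and check that the force stays on.

>>> {"name": "drive_tool", "arguments": {"deltas": [[[0, 0, 0], [0, 0, -0.0015], 0], [[0, 0, 0], [0, 0, -0.0015], 0], [[0, 0, 0], [0, 0, 0], 0], [[0, 0, 0], [0, 0, 0], 0]]}}

```text
t: 12.87
tool_pos: [0.4619, 0.177, 0.1]
orientation: [[0.956, 0.294, 0.004], [0.294, -0.956, 0.0], [0.004, 0.001, -1.0]]
ft_force: [2.9, -1.3, 5.7]
width: 0.0
```

```bash
python3 look.py 9
python3 - <<'E'
from h import *
im=cv2.imread("pics/wrist9.png")
cv2.imwrite("pics/wrist9_z.png",cv2.resize(cv2.convertScaleAbs(im[0:330,200:560],alpha=1.3,beta=10),None,fx=1.8,fy=1.8,interpolation=cv2.INTER_CUBIC))
E
```

```text
12.8667 [0.46190947 0.17698545 0.09995802] [ 2.87593457 -1.32221365  5.73010059] 147.19409561186976
```

View pics/wrist9_z.png

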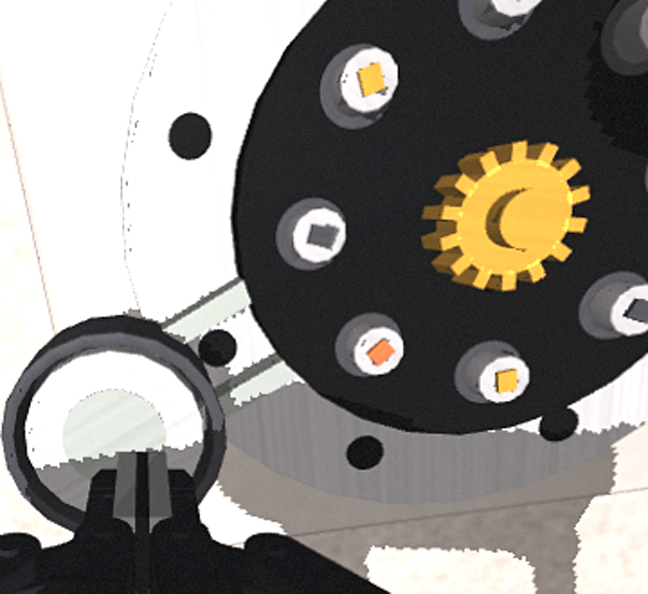

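The cap followed up: 5.7 N at about 3 mm depth, so the pin is in the hole. I'll back off the wall slightly and lift clear.

>>> {"name": "drive_tool", "arguments": {"deltas": [[[0, 0, 0], [0.001, -0.0005, -0.001], 0], [[0, 0, 0], [0.001, -0.0005, -0.002], 0], [[0, 0, 0], [0, 0, -0.003], 0], [[0, 0, 0], [0, 0, -0.006], 0], [[0, 0, 0], [0, 0, -0.01], 0], [[0, 0, 0], [0, 0, -0.02], 0], [[0, 0, 0], [0, 0, -0.025], 0], [[0, 0, 0], [0, 0, -0.02], 0], [[0, 0, 0], [0, 0, 0], 0], [[0, 0, 0], [0, 0, 0], 0]]}}

```text
t: 13.75
tool_pos: [0.4619, 0.1788, 0.1872]
orientation: [[0.956, 0.294, 0.002], [0.294, -0.956, 0.001], [0.002, -0.0, -1.0]]
ft_force: [-0.4, 0.4, -0.5]
width: 0.0
```

```bash
python3 look.py 10
python3 - <<'E'
from h import *
im=cv2.imread("pics/wrist10.png")
cv2.imwrite("pics/wrist10_z.png",cv2.resize(cv2.convertScaleAbs(im[60:360,200:560],alpha=1.2,beta=10),None,fx=1.9,fy=1.9,interpolation=cv2.INTER_CUBIC))
E
```

```text
13.75 [0.46194726 0.17877064 0.1871526 ] [-0.3516872   0.43956253 -0.51212256] 146.47868321888598
```

View pics/wrist10_z.png

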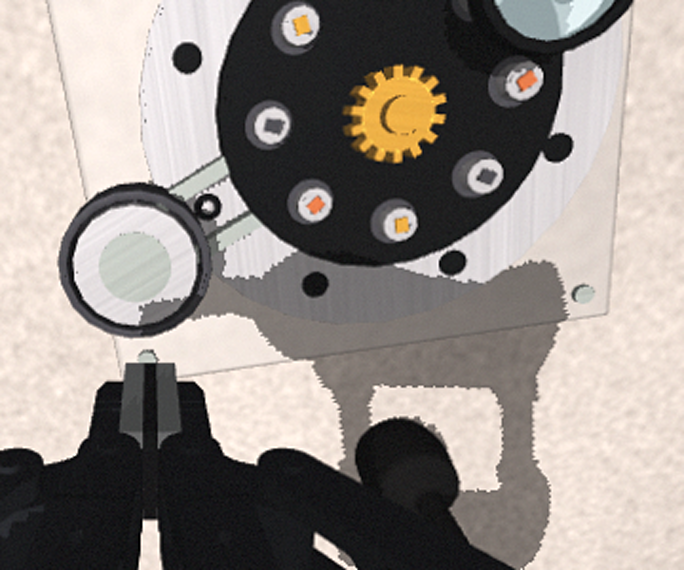

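The pin shows in the hole between the rails at (207,207), as it did at the start, and the cap looks flush with the collar. I'll do one numeric check on angle, cap height and bystanders.

Run:
```python
from h import *
from workcell import optics
from scipy.optimize import least_squares
s,o=1.9,(200,60)
st=[(301,26),(269,126),(312,205),(401,225),(484,176),(524,82)]; ho=[(187,58),(315,284),(453,263),(207,207)]
c=load("wrist10"); f=lambda p:(np.array(p,float)+.5)/s-.5+o
S=plane(c,f(st),.072)[:,:2]; H=plane(c,f(ho),.05)[:,:2]
wrap=lambda a:(a+np.pi/8)%(np.pi/4)-np.pi/8
ang=lambda P,v:np.arctan2(P[:,1]-v[1],P[:,0]-v[0])
def res(v): return np.r_[np.hypot(*(S-v[:2]).T)-v[2],wrap(ang(S,v)-v[3])*v[2],np.hypot(*(H-v[:2]).T)-.082,wrap(ang(H,v)-v[4])*.082]
r=min((least_squares(res,[.564,.11,.048,a,b]) for a in np.linspace(0,.75,6) for b in np.linspace(0,.75,6)),key=lambda r:r.cost)
print("centre",r.x[:3],"diff",np.degrees(r.x[3]-r.x[4])%45,"(start 21.57) rms mm",1e3*np.sqrt(np.mean(r.fun**2)))
a=load("scene0")["pixels"]; 
for n in ("scene","side"):
    b=optics.camera(n); cv2.imwrite(f"pics/{n}11.png",b["pixels"][:,:,::-1])
    d=(cv2.absdiff(load(n+"0")["pixels"],b["pixels"]).max(2)); cv2.imwrite(f"pics/{n}11_d.png",d)
```

```text
centre [0.56392823 0.1096235  0.0482041 ] diff 22.167200757431317 (start 21.57) rms mm 0.37564400889417715
```

View pics/scene11.png

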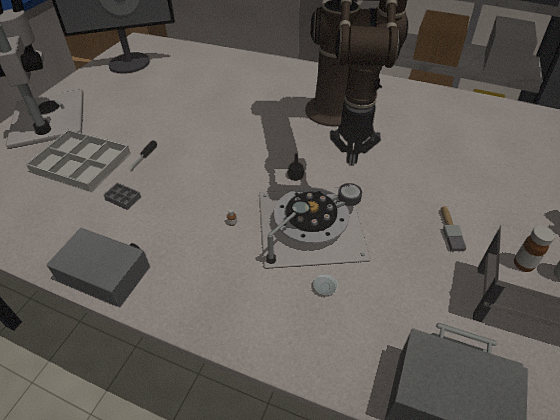

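View pics/scene11_d.png

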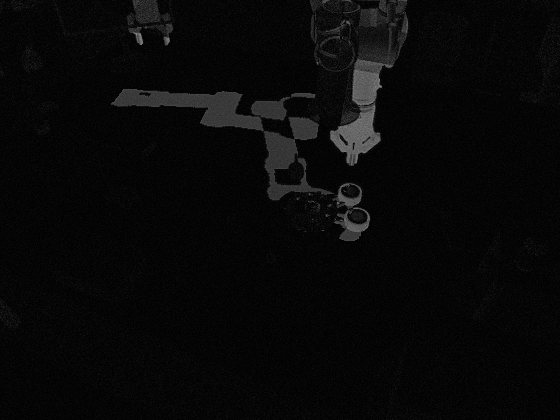

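The table has turned 45.6°, i.e. 0.6° from the hole and inside the pin's play. The scene difference image shows only the arm, its shadow and the stage moving. The bystanders are unchanged and the gripper is clear, so I'm handing in.

```bash
python3 -c "
from workcell import order; print(order.hand_in())"
```

```text
the job is handed in; nothing more can be done
None
```

The table now stands at the next index hole counterclockwise with the pin locked in it, and I handed the job in at about 14 s. I pressed the plunger about 12.9 mm in with the shut fingertips and swung the table counterclockwise. After easing off so the pin bore on the plate, I pushed by the collar until it sprang into the hole, then lifted clear.

**Last checks**
- **Angle:** the stub pattern against the fixed holes gives a turn of 45.6°, which is 0.6° from the hole and inside the pin's play.
- **Plunger:** the cap followed the fingers up, still pushing 5.7 N at about 3 mm depth. Afterwards the wrist camera showed it flush with the collar and the pin visible in the hole.
- **Gear and loose things:** the gear stands upright in the middle of the table. Before and after pictures show only the arm, its shadow and the stage changed.
- **Gripper:** it is clear of everything, with no contact force.

**What disagreed**
- **First release:** it did not lock. The tool's own position suggested 44.3°, but friction slip had left the table at 41.8°, and the stub measurement caught this. The push by the collar then brought it home.
- **Pressing force:** it read about 1 N lower than the given spring figures. That did not affect the result.

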